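# Lock the jar cradle's index bar by feel

## Robot

A 6-joint arm with a two-finger parallel gripper is mounted at the origin on the work surface. World frame = base frame: x ahead of the robot, y to its left, z up, the work surface at z = 0. Lengths are in m, angles in rad, forces in N, time in s.
With the tool pointing down it reaches from about 0.25 to 0.725 m from the base axis. Payload 4 kg.
Tool frame: the origin (TCP) lies at the very end of the fingers, on their centre line; the grasp point (between the pads) lies bot.grasp_offset behind it (bot.grasp_offset is the distance from the TCP to the grasp point, in m); z points along the fingers, y is the direction in which the jaws open and shut (so a half turn about z gives the same grasp; the last joint's range is limited). The gripper opens to 85 mm and grips with 20 to 120 N. Pads are 22 mm wide; open, the fingers measure 114 mm over their backs; the gripper's body (76 mm by 85 mm) begins 54 mm behind the grasp point. The pads swing forward as they close: fully open they stand 13 mm farther back than shut.
Start: joints at [1.249, 0.241, 0.005, 1.335, 0, 1.571], TCP at [0.158, 0.474, 0.209] pointing down, gripper open.
Joint ranges: [-2.72, 2.72], [-1.05, 1.87], [-1.09, 1.28], [-1.99, 2.15], [-1.42, 1.44], [-3.14, 3.14]. Speed limits (rad/s): [2.79, 2.79, 3.14, 3.14, 3.14, 3.14].

## Interface

Orientations are given as a unit quaternion [x, y, z, w].
In Python, from workcell import bot gives the robot as it stands. The module is installed in compiled form; this text tells all that it offers.
- The arm moves only by the shell command python3 -m jog 'ROWS' [OPENING]. ROWS is JSON, a list that holds one entry, the list of rows, each a list of 6 numbers: the shift along the tool's x, y, z in m, then the turn, a rotation vector about the tool's x, y, z in degrees. In form: [[[dx, dy, dz, wx, wy, wz], ...]]. A call has 1 to 12 rows; each row shifts and turns the pose as measured when the row begins, along the tool's axes as they then stand; what a row does not reach is not made up. A row lasts 1/8 s, in which the tool goes at most 62.5 mm and 10.7 degrees, less where a joint would pass 70% of its speed; a pose out of reach is approached as far as the arm can. A call is refused whole if a number of a shift passes 0.0625 or a number of a turn 10.7, either way. A call with a gripper value outside its range is refused whole. OPENING is the finger opening in m, from 0 to 0.0854, set as the call begins (- or left out, the last holds). The fingers move at their own pace and stop on an object; the grip force is fixed at half the most. Time passes only in rows, so rows that do not move let the fingers close. It gives the time, the measured TCP pose, the force and the opening at its end, in the units of the state.
- bot.get_obs(): the state, without advancing time (a new reading comes with each control period).
- bot.camera(name): name is "scene" or "top" or "wrist"; returns a dict with "pixels" (384x512x3 uint8, red, green, blue), "fx", "fy", "cx", "cy" (pixels), "k1" (the pictures are not rectified: a ray, as slopes to the right and down, at radius r is drawn at 1 + k1 r^2 times it, then the intrinsics apply), "rvec" (rotation vector, rad) and "tvec" (3), from world to camera coordinates, as OpenCV has them. Camera axes: x right, y down, z forward; pixel columns grow to the right and rows downward; lengths in m; the calibration is good to about 2 mm. A picture is of the moment at which its call begins. There is no depth.
- bot.job_done(): hands the job in, once; it reports no verdict.
The state is a dict: "clock": time; "joint_pos": joint angles; "joint_vel": joint speeds; "tau": joint torques, N m; "eef_pos": TCP position; "tool_rot": TCP orientation; "ft_force": force on the tool from outside, world axes, zero at the start; "ft_torque": the same for the moment, N m; "grip_width": finger opening in m.
Only numpy, scipy, OpenCV 4.12 (cv2) and the standard library are available. Lean on these libraries where they do the work, as an engineer would, in place of code of your own. Each camera call takes 0.05 s, during which the arm holds its last target. There are 200 camera calls.

## Task

The jar cradle's covered index bar has been slid to today's setting and must be locked. Take the spring plunger from its wooden stand, lower its pin upright into the slit of the metal rail near either end of the slit until it touches the floor inside, and drag it along the slit, pressing lightly and without lifting it again, until the pin drops into the hidden cross groove; stop there at once, push it down fully home with its collar's washer flush on the rail and let it go standing upright. Be gentle with the rail (no more than about 2 kg of push in any direction) and leave the jars, caps, dish and brush where they are.

Things in the scene. Friction and masses are not known exactly. Their poses are not given: they have to be found in the camera images.
- rail: Index rail, fixed: aluminium bar 60 mm high, 290 mm long along its own y, 60 mm wide in x, on a 9 mm foot 80 mm wide. Origin: centre of its underside, below the slit's middle; z up. A slit open at the top, 16 mm wide in x (-8 to +8 mm), runs along y from -62 to +62 mm; beyond, the rail is closed. The floor inside, 35 mm below the rail's top (25 mm above the table), is the top of a dark index bar.
- slit_mid (a point): Middle of the slit at the rail's top, 60 mm above its origin. Somewhere between 35 mm to either side of it along the rail's y, different each time and not measured, one cross groove 15 mm long in y and 16 mm deep cuts across the full width of the slit's floor. Nothing else interrupts that smooth floor. The bar is stiff and stays put when pushed gently.
- cradle (a point): Point on the table under the cradle at the rail's -y end (y = -215 mm): there a jar is clamped upright, 116 mm across, its top 187 mm above the table, on a 130 mm square board.
- plunger: Loose spring plunger, 150 to 260 g, standing in the stand. From the top: square black handle 24 x 24 mm, 52 mm tall (11 to 63 mm above the origin, faces across its x and y), round steel collar 36 mm across, 8 mm thick, a 3 mm rubber washer that gives up to 3 mm (3 N per mm), below it a steel pin 10 mm across with a round end, 49 mm long. Origin: centre of the washer's underside; z up.
- plunger_grip (a point): Centre of the plunger's handle, 35 mm above its origin. The pin telescopes up by at most 15 mm against a spring: 2 N to start, then 0.3 N more per mm. Pin on the slit's floor, spring at rest: plunger's origin 74 mm above the table. Home in the groove: washer on the rail's top, origin at 60 mm, pin hanging free. Let go elsewhere in the slit, the spring holds the collar clear of the rail.
- stand: Wooden block 70 x 70 mm, 58 mm high, fixed, with one 15 mm square hole right through its middle in which the plunger's pin hangs, the collar's washer resting on the block's top. Origin: centre of its underside.
- cap_a: Loose round jar cap, 62 mm across and 32 mm high; a bystander, origin under its centre.
- cap_b: Loose round jar cap, 62 mm across and 32 mm high; a bystander, origin under its centre.
- cap_c: Loose round jar cap, 62 mm across and 32 mm high; a bystander, origin under its centre.
- dish: Loose small white dish, 72 mm across and 28 mm high, a bystander; origin under its centre.
- brush: Loose brush lying on the table, 170 mm long along its x, a bystander; origin under its middle.
- jar_a: Loose red jar, 116 mm across and 175 mm high, a bystander; origin under its centre.
- jar_b: Loose red jar like the other, a bystander; origin under its centre.
Mind the look-alikes: they are no part of the job. Leave any blue or orange look-alike of the plunger alone.

How it is judged:
On the way, in this order (a step that is already met when the one before it is completed fails the run):
1. the plunger stands upright in the slit near either end (more than 38 mm from the middle), its pin touching the floor (z of plunger in the frame of rail between 0.0605 and 0.0755 m and x of plunger in the frame of rail between -0.008 and 0.008 m and (y of plunger in the frame of rail between 0.038 and 0.066 m or y of plunger in the frame of rail between -0.066 and -0.038 m) and angle between plunger's own z axis and vertical below 0.2 rad and contact force between plunger and rail above 0.5 N), for 0.05 s.
2. the plunger has dropped into the cross groove, its collar down on the rail (z of plunger in the frame of rail between 0.055 and 0.0625 m and x of plunger in the frame of rail between -0.006 and 0.006 m and y of plunger in the frame of rail between -0.035 and 0.035 m and angle between plunger's own z axis and vertical below 0.06 rad), for 0.2 s.
At the end, for the whole second after the job is handed in: The plunger stands released and still, upright within 0.06 rad, its pin in the rail's hidden cross groove: collar's washer within 2.5 mm of flush on the rail's top, within 35 mm of the slit's middle (all of step 2 and contact force between plunger and the fingers below 0.1 N and linear speed of plunger below 0.02 m/s); the robot touches nothing.
It fails at once if over the middle 70 mm of the slit the pin is lifted, or lowered in from above: its end inside the slit but more than 10 mm off the floor (z of plunger in the frame of rail between 0.085 and 0.105 m and x of plunger in the frame of rail between -0.01 and 0.01 m and y of plunger in the frame of rail between -0.035 and 0.035 m).
It fails at once if the plunger pushes on the rail or the bar in it with more than 25 N (contact force between plunger and rail above 25 N).
It fails at once if the gripper or arm pushes on the rail with more than 25 N (contact force between any of the arm, the fingers and rail above 25 N).
It fails at once if a bystander is shifted by more than 20 mm (distance of any of cap_a, cap_b, cap_c, dish, brush, jar_a, jar_b from where it was at the start of the episode above 0.02 m).
It also fails if it takes over 54 s, if anything falls off the work surface, if the arm or the gripper's body presses on something with over 40 N, if the wrist force passes 120 N, or if a joint passes its speed limit or range.

## Working session

There is one attempt and no reset: what is moved stays moved. The work goes in short steps, Python scripts to look and compute and a shell command to move; the robot and the scene stay as the last step left them, time stands still between calls to the robot, and variables do not carry over. Pictures are saved under pics/ and viewed, on a budget of 10 in all, crops included, one or two more only if the job needs it, and the job is handed in when it is done.

```bash
mkdir -p pics; cat > h.py <<'E'
import numpy as np, cv2
from workcell import bot
from scipy.spatial.transform import Rotation as R
def cam(n):
    c=bot.camera(n); c['R']=cv2.Rodrigues(np.array(c['rvec'],float))[0]; c['t']=np.array(c['tvec'],float)
    c['K']=np.array([[c['fx'],0,c['cx']],[0,c['fy'],c['cy']],[0,0,1.]]); return c
def ray(c,uv):
    d=np.array([c['k1'],0,0,0,0.])
    p=cv2.undistortPoints(np.array(uv,float).reshape(-1,1,2),c['K'],d).reshape(-1,2)
    v=np.c_[p,np.ones(len(p))]@c['R']; return -c['R'].T@c['t'],v
def onz(c,uv,z):
    o,v=ray(c,uv); return o+v*((z-o[2])/v[:,2])[:,None]
def proj(c,P):
    return cv2.projectPoints(np.array(P,float).reshape(-1,3),np.array(c['rvec'],float),c['t'],c['K'],np.array([c['k1'],0,0,0,0.]))[0].reshape(-1,2)
def save(c,f): cv2.imwrite('pics/'+f,cv2.cvtColor(c['pixels'],cv2.COLOR_RGB2BGR))
E
python3 - <<'E'
from h import *
for n in('top','scene'):
    c=cam(n); save(c,n+'0.png'); print(n,c['fx'],c['k1'],-c['R'].T@c['t'])
o=bot.get_obs(); print(o['clock'],o['eef_pos'],o['tool_rot'],o['ft_force'],o['grip_width'],bot.grasp_offset)
E
```

```text
top 370.4910625227713 -0.04243426805875494 [0.36476968 0.06999939 1.03339413]
scene 457.53114898680053 0.04993509739879567 [1.29980363 0.1815496  0.9555443 ]
0.1 [0.15795748 0.47375691 0.20811364] [ 1.60223084e-01  9.87080387e-01 -9.20810835e-04 -1.59553485e-04] [ 0.23423336 -0.87789231  0.53201392] 0.08527023127463428 0.0187
```

View pics/top0.png

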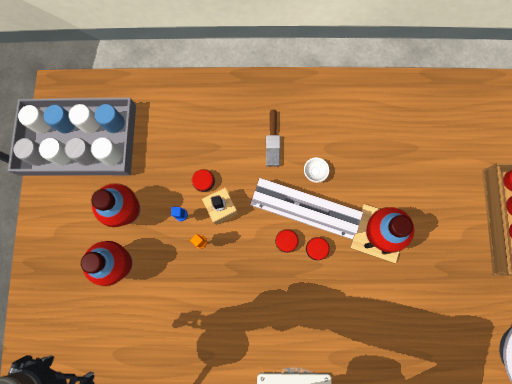

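View pics/scene0.png

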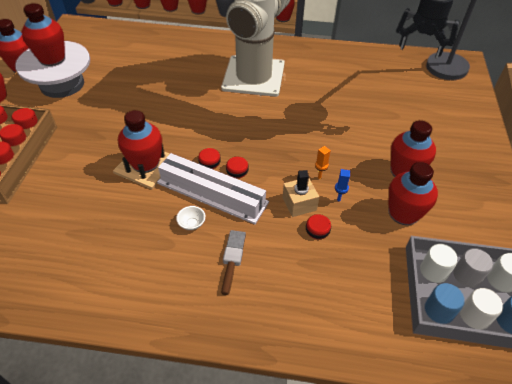

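The top view shows the plunger in its stand near (219,203). The rail runs from about (256,193) to (360,225), with the cradle at its right end. The scene view shows the handle near (303,180). I'll take one enlarged crop of both for accurate pixels.

```bash
python3 - <<'E'
import cv2,numpy as np
a=cv2.imread('pics/top0.png')[170:245,195:375]; b=cv2.imread('pics/scene0.png')[150:225,150:330]
f=lambda i:cv2.resize(i,(792,297 if 0 else 298),interpolation=cv2.INTER_CUBIC)
a=cv2.resize(a,None,fx=4.4,fy=4,interpolation=cv2.INTER_CUBIC);b=cv2.resize(b,None,fx=4.4,fy=4,interpolation=cv2.INTER_CUBIC)
cv2.imwrite('pics/crop0.png',np.vstack([a,b]))
E
```

```text
(no output)
```

View pics/crop0.png

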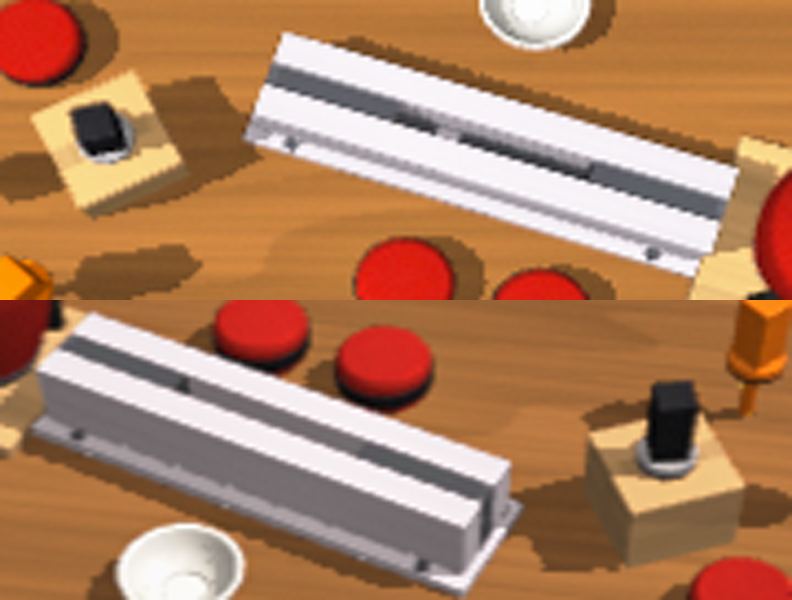

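```bash
python3 - <<'E'
from h import *
t=cam('top'); s=cam('scene')
T=lambda p:np.array(p,float)/[4.4,4]+[195,170]-.4
S=lambda p:np.array(p,float)/[4.4,4]-[0,75]+[150,150]-.4
P=onz(t,T([[283,33],[738,170],[270,76],[724,211],[400,113],[592,172]]),.06); print('top',P.round(4))
Q=onz(s,S([[92,313],[38,372],[510,462],[467,522],[68,343],[490,491],[182,381],[360,448]]),.06);print('scene',Q.round(4))
for n,a in(('t',P[3]-P[2]),('s',Q[5]-Q[4]),('te',P[1]-P[0]),('se',Q[2]-Q[0])): print(n,np.linalg.norm(a[:2]),np.degrees(np.arctan2(a[1],a[0])))
print('mid',(P[2]+P[3])/2,(Q[4]+Q[5])/2,(P[4]+P[5])/2,(Q[0]+Q[1]+Q[2]+Q[3])/4)
# stand top corners
print('stand t',onz(t,T([[32,118],[135,70],[187,170],[90,215]]),.058).round(4),onz(t,T([[32,118],[135,70],[187,170],[90,215]]),.058).mean(0))
q=onz(s,S([[587,437],[703,418],[744,488],[628,518]]),.058);print('stand s',q.round(4),q.mean(0))
# handle top: top-face centre
print('handle top t',onz(t,T([[73,112],[112,102],[122,130],[83,150],[96,116]]),.121).round(4))
print('handle s',onz(s,S([[652,383],[690,381],[694,391],[655,394]]),.121).round(4))
E
```

```text
top [[ 0.6071  0.094   0.06  ]
 [ 0.5146 -0.181   0.06  ]
 [ 0.5773  0.1017  0.06  ]
 [ 0.4872 -0.1714  0.06  ]
 [ 0.5523  0.0224  0.06  ]
 [ 0.5129 -0.093   0.06  ]]
scene [[ 0.4598 -0.1628  0.06  ]
 [ 0.518  -0.1805  0.06  ]
 [ 0.5516  0.1106  0.06  ]
 [ 0.6036  0.0928  0.06  ]
 [ 0.4895 -0.1699  0.06  ]
 [ 0.577   0.1023  0.06  ]
 [ 0.5125 -0.0933  0.06  ]
 [ 0.5534  0.0225  0.06  ]]
t 0.28756073605470417 -108.25187097262246
s 0.2859307129856465 72.16396250169845
te 0.2900454891263854 -108.58662154831333
se 0.28844636772383675 71.42450222039406
mid [ 0.53227664 -0.03488926  0.06      ] [ 0.53324569 -0.03375764  0.06      ] [ 0.53260452 -0.0352811   0.06      ] [ 0.53323418 -0.03495887  0.06      ]
stand t [[0.5484 0.2471 0.058 ]
 [0.5816 0.1847 0.058 ]
 [0.5135 0.1514 0.058 ]
 [0.483  0.2095 0.058 ]] [0.53161767 0.19819866 0.058     ]
stand s [[0.5221 0.1525 0.058 ]
 [0.4952 0.219  0.058 ]
 [0.5507 0.2463 0.058 ]
 [0.5849 0.1825 0.058 ]] [0.5382124  0.20008889 0.058     ]
handle top t [[0.5405 0.2122 0.121 ]
 [0.547  0.19   0.121 ]
 [0.5291 0.1838 0.121 ]
 [0.5162 0.2057 0.121 ]
 [0.5379 0.1989 0.121 ]]
handle s [[0.5272 0.1861 0.121 ]
 [0.5222 0.2071 0.121 ]
 [0.5303 0.2099 0.121 ]
 [0.5361 0.1885 0.121 ]]
```

```bash
cat >> h.py <<'E'
def delta(target,yaw=None):
    o=bot.get_obs(); r=R.from_quat(o['tool_rot']); m=r.as_matrix()
    print('t %.2f pos'%o['clock'],np.round(o['eef_pos'],4),'F',np.round(o['ft_force'],2),'w %.4f'%o['grip_width'],'yawY %.1f'%np.degrees(np.arctan2(m[1,1],m[0,1])),'tilt',np.degrees(np.arccos(-m[2,2])).round(2))
    print('shift in tool axes',np.round(m.T@(np.array(target)-o['eef_pos']),4))
    if yaw is not None:
        a=np.radians(yaw); y=np.array([np.cos(a),np.sin(a),0]); z=np.array([0,0,-1.]); x=np.cross(y,z)
        print('rotvec deg',np.degrees((r.inv()*R.from_matrix(np.c_[x,y,z])).as_rotvec()).round(2))
E
python3 -m jog '[[[0,0,-0.01,0,0,9.1],[0,0,-0.01,0,0,9.1],[0,0,-0.01,0,0,9.1],[0,0,-0.01,0,0,9.1],[0,0,-0.01,0,0,9.1],[0,0,-0.01,0,0,9.1]]]' 0.06
python3 -c "
from h import *
delta([.515,.198,.26],17)"
```

```text
clock: 0.95
eef_pos: [0.1575, 0.4723, 0.2673]
tool_rot: [0.608, 0.794, -0.004, 0.001]
ft_force: [-0.8, 0.0, 1.0]
grip_width: 0.06
t 0.95 pos [0.1575 0.4723 0.2673] F [-0.79  0.04  1.04] w 0.0600 yawY 15.2 tilt 0.46
shift in tool axes [-0.3582  0.2734  0.0085]
rotvec deg [-0.26  0.38 -1.84]
```

```bash
python3 -m jog '[[[-0.045,0.034,0.001,0,0,0],[-0.045,0.034,0.001,0,0,-1.8],[-0.045,0.034,0.001,0,0,0],[-0.045,0.034,0.001,0,0,0],[-0.045,0.034,0.001,0,0,0],[-0.045,0.034,0.001,0,0,0],[-0.045,0.034,0.001,0,0,0],[-0.045,0.034,0.001,0,0,0],[0,0,0,0,0,0]]]'
python3 -c "
from h import *
delta([.533,.198,.26],17)
c=cam('wrist');save(c,'w1.png');print(proj(c,[[.533,.198,.121],[.533,.198,.058]]),-c['R'].T@c['t'])"
```

```text
clock: 2.08
eef_pos: [0.5316, 0.1986, 0.2579]
tool_rot: [0.593, 0.805, -0.003, 0.0]
ft_force: [-0.2, -0.1, -0.3]
grip_width: 0.0599
t 2.08 pos [0.5316 0.1986 0.2579] F [-0.22 -0.11 -0.29] w 0.0599 yawY 17.2 tilt 0.39
shift in tool axes [-0.001   0.0011 -0.0021]
rotvec deg [-0.29  0.26  0.25]
[[251.04327813 179.50906781]
 [251.1055063  168.10775223]] [0.51012609 0.27312106 0.42121514]
```

View pics/w1.png

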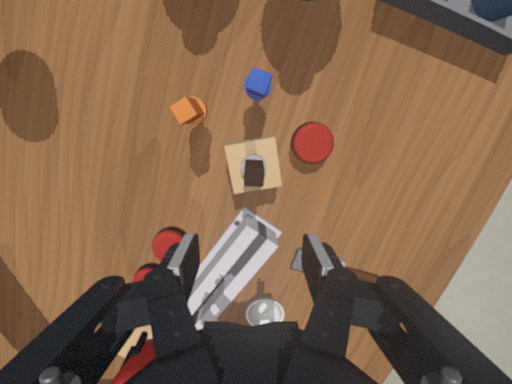

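The wrist view shows the handle at (254,173), nearly axis-aligned in the image, with the stand around it. I'll measure its outline with a dark mask.

```bash
python3 - <<'E'
from h import *
for n,(x0,x1,y0,y1) in dict(wrist=(225,285,140,195),top=(205,235,188,222)).items():
    c=cam(n);p=c['pixels'];m=((p.max(2)<62)*255).astype(np.uint8)
    k=np.zeros_like(m);k[y0:y1,x0:x1]=m[y0:y1,x0:x1]
    cs=max(cv2.findContours(k,0,2)[0],key=cv2.contourArea);print(n,cv2.boundingRect(cs),cv2.minAreaRect(cs))
    hull=cv2.approxPolyDP(cv2.convexHull(cs),1.2,True).reshape(-1,2);print(hull.tolist());print(onz(c,hull,.121).round(4).tolist())
    a=cv2.cvtColor(p[y0-5:y1+5,x0-5:x1+5],cv2.COLOR_RGB2BGR); cv2.imwrite('pics/z_%s.png'%n,cv2.resize(a,None,fx=7,fy=7,interpolation=cv2.INTER_CUBIC))
    for off in ((0,0),(.003,0),(0,.003)):
      for yaw in (10,17,26):
        r=R.from_euler('z',yaw,degrees=True).as_matrix()
        if off==(0,0): print(yaw,proj(c,[np.array([.533,.198,z])+r@[sx*.012,sy*.012,0] for z in(.069,.121) for sx,sy in((1,1),(1,-1),(-1,-1),(-1,1))]).round(1).tolist())
ims=[cv2.imread('pics/z_%s.png'%n) for n in('wrist','top')]
o=np.zeros((max(i.shape[0] for i in ims),sum(i.shape[1] for i in ims),3),np.uint8);x=0
for i in ims:o[:i.shape[0],x:x+i.shape[1]]=i;x+=i.shape[1]
cv2.imwrite('pics/z.png',o);print(o.shape)
E
```

```text
wrist (262, 166, 1, 1) ((262.0, 166.0), (0.0, 0.0), 0.0)
[[262, 166]]
[[0.5388, 0.2184, 0.121]]
10 [[261.9, 163.5], [259.4, 180.5], [242.1, 178.4], [244.2, 161.3], [263.5, 172.2], [260.7, 191.7], [240.6, 189.3], [243.0, 169.6]]
17 [[260.9, 162.4], [260.6, 179.6], [243.1, 179.5], [243.1, 162.3], [262.4, 170.9], [262.0, 190.7], [241.8, 190.5], [241.7, 170.8]]
26 [[259.4, 161.1], [261.8, 178.2], [244.6, 180.7], [241.8, 163.7], [260.6, 169.4], [263.5, 189.0], [243.5, 191.9], [240.2, 172.5]]Traceback (most recent call last):
  File "<stdin>", line 5, in <module>
ValueError: max() iterable argument is empty
```

```bash
python3 - <<'E'
from h import *
for n,(x0,x1,y0,y1) in dict(wrist=(225,285,140,195),scene=(285,320,165,205)).items():
    c=cam(n);p=c['pixels'];print(p[174,254])
    hs=cv2.cvtColor(p,cv2.COLOR_RGB2HSV);m=((hs[...,2]<100)*255).astype(np.uint8)
    k=np.zeros_like(m);k[y0:y1,x0:x1]=m[y0:y1,x0:x1]
    for cs in cv2.findContours(k,0,2)[0]:
        if cv2.contourArea(cs)>20: print(n,cv2.contourArea(cs),cv2.approxPolyDP(cv2.convexHull(cs),1.2,True).reshape(-1,2).tolist())
    a=cv2.cvtColor(p[y0:y1,x0:x1],cv2.COLOR_RGB2BGR); cv2.imwrite('pics/z_%s.png'%n,cv2.resize(a,(400,int(400*(y1-y0)/(x1-x0))),interpolation=cv2.INTER_CUBIC))
ims=[cv2.imread('pics/z_%s.png'%n) for n in('wrist','scene')]
o=np.zeros((max(i.shape[0] for i in ims),800,3),np.uint8);x=0
for i in ims:o[:i.shape[0],x:x+400]=i;x+=400
cv2.imwrite('pics/z.png',o)
E
```

```text
[75 61 52]
wrist 424.0 [[263, 164], [265, 171], [263, 188], [246, 187], [247, 164]]
[174 114  63]
scene 51.0 [[292, 204], [286, 204], [285, 202], [285, 189]]
scene 185.0 [[306, 170], [308, 175], [306, 189], [298, 190], [296, 176], [298, 171]]
```

View pics/z.png

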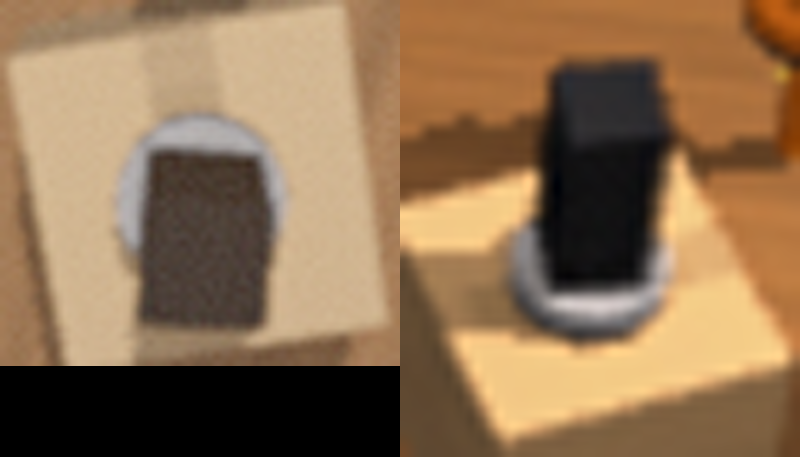

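The zoom shows the handle's top face centred near wrist pixel (255.8,178.5), and turned about 5° less than my 17° guess. The collar centre is near (255,169.5). In the scene camera the handle top is near (303.6,173.6).

```bash
python3 - <<'E'
from h import *
c=cam('wrist');s=cam('scene')
print('handle top',onz(c,[[255.8,178.5]],.121),onz(s,[[303.2,173.2]],.121));print('collar',onz(c,[[255.1,169.3]],.069))
o1,v1=ray(c,[[255.8,178.5]]);o2,v2=ray(s,[[303.2,173.2]])
a=np.linalg.lstsq(np.c_[v1[0],-v2[0]],o2-o1,rcond=None)[0];print(o1+a[0]*v1[0],o2+a[1]*v2[0])
# stand corners in wrist at .058
q=onz(c,np.array([[8,58],[345,3],[390,325],[62,365]])/6.67+[225,140],.058);print(q.round(4),q.mean(0))
print('rail mid/slit ends proj',proj(c,[[.5527,.0225,.06],[.513,-.093,.06]]))
delta([.536,.2,.26],12.5)
E
```

```text
handle top [[0.53484785 0.20443538 0.121     ]] [[0.53463256 0.20007869 0.121     ]]
collar [[0.53490048 0.20405111 0.069     ]]
[0.53499736 0.20406108 0.11943269] [0.53397459 0.20009463 0.12028237]
[[0.4889 0.2173 0.058 ]
 [0.5515 0.249  0.058 ]
 [0.5835 0.1871 0.058 ]
 [0.5186 0.1568 0.058 ]] [0.53565942 0.20255866 0.058     ]
rail mid/slit ends proj [[230.80184399 276.83322856]
 [190.50899289 324.10389602]]
t 2.42 pos [0.5283 0.2026 0.2599] F [0.73 0.59 0.12] w 0.0599 yawY 17.7 tilt 0.28
shift in tool axes [-0.0048  0.0065 -0.0001]
rotvec deg [-0.17  0.22  5.2 ]
```

```bash
python3 - <<'E'
from h import *
for i in range(5):
    o=bot.get_obs();c=cam('wrist');print(o['clock'],np.round(o['eef_pos'],4),np.round(o['joint_pos'],4),np.round(o['ft_force'],2),(-c['R'].T@c['t']).round(4))
E
```

```text
2.425 [0.5283 0.2026 0.2599] [ 0.3682  0.3649  0.3079  1.5171 -0.0035  1.6301] [0.73 0.59 0.12] [0.506  0.2767 0.4233]
2.475 [0.5284 0.2026 0.2599] [ 0.3681  0.365   0.308   1.517  -0.0035  1.63  ] [-0.85  0.04 -0.27] [0.5061 0.2766 0.4233]
2.525 [0.5286 0.2024 0.2599] [ 0.3678  0.3651  0.3081  1.517  -0.0036  1.63  ] [ 0.26  1.11 -0.05] [0.5062 0.2765 0.4233]
2.575 [0.5287 0.2023 0.2599] [ 0.3675  0.3653  0.3083  1.517  -0.0036  1.63  ] [ 0.02  1.44 -0.46] [0.5064 0.2764 0.4232]
2.625 [0.5288 0.2021 0.2598] [ 0.3672  0.3654  0.3085  1.517  -0.0037  1.6299] [ 0.12 -0.04 -0.28] [0.5065 0.2763 0.4231]
```

```bash
python3 -m jog '[[[-0.004,0.006,0,-0.17,0.2,5],[0,0,0.025,0,0,0],[0,0,0.025,0,0,0],[0,0,0.025,0,0,0],[0,0,0.025,0,0,0],[0,0,0.015,0,0,0],[0,0,0,0,0,0],[0,0,0,0,0,0],[0,0,0,0,0,0]]]' 0.06
python3 - <<'E'
from h import *
delta([.535,.202,.077],12.5)
c=cam('wrist');delta([.535,.202,.077],12.5)
a=cv2.cvtColor(c['pixels'],cv2.COLOR_RGB2BGR)[140:360,130:400];cv2.imwrite('pics/w2.png',cv2.resize(a,None,fx=2.5,fy=2.5))
print(proj(c,[[.535,.202,.121],[.535,.202,.069]]))
E
```

```text
clock: 3.8
eef_pos: [0.5377, 0.2019, 0.145]
tool_rot: [0.625, 0.78, 0.003, 0.002]
ft_force: [1.4, 0.4, -0.2]
grip_width: 0.06
t 3.80 pos [0.5377 0.2019 0.145 ] F [ 1.41  0.35 -0.19] w 0.0600 yawY 12.6 tilt 0.41
shift in tool axes [ 0.0007 -0.0031  0.068 ]
rotvec deg [ 0.41 -0.03  0.08]
t 3.85 pos [0.5379 0.202  0.1452] F [0.81 0.81 1.48] w 0.0602 yawY 12.6 tilt 0.44
shift in tool axes [ 0.0006 -0.0033  0.0682]
rotvec deg [ 0.44 -0.04  0.08]
[[245.60677522 215.07967718]
 [246.08529675 194.48369936]]
```

View pics/w2.png

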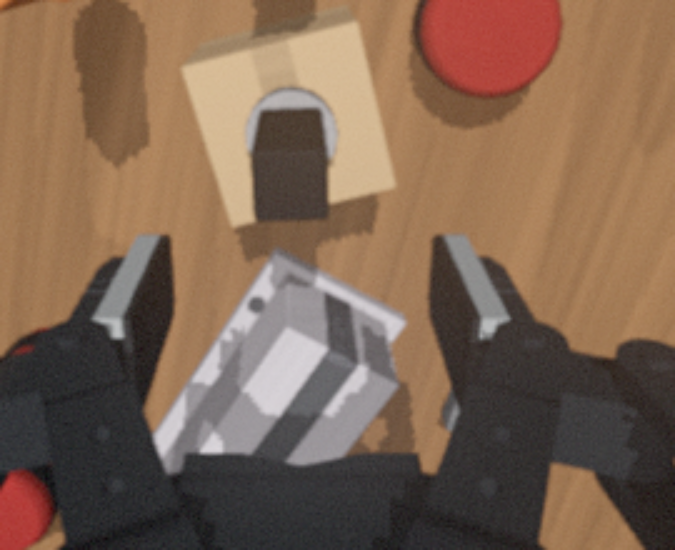

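The handle now appears at wrist pixel (246,213.6), against a prediction of (245.6,215.1), and it is square to the jaws. Descending and gripping.

```bash
python3 -m jog '[[[0.001,-0.003,0.02,0.4,0,0],[0,0,0.02,0,0,0],[0,0,0.02,0,0,0],[0,0,0.006,0,0,0],[0,0,0,0,0,0],[0,0,0,0,0,0]]]'
python3 -c "
from h import *
delta([.535,.203,.077],12.5)"
```

```text
clock: 4.6
eef_pos: [0.5392, 0.204, 0.0834]
tool_rot: [0.625, 0.78, 0.005, 0.003]
ft_force: [-0.4, -0.3, 0.1]
grip_width: 0.0602
t 4.60 pos [0.5392 0.204  0.0834] F [-0.4  -0.31  0.05] w 0.0602 yawY 12.6 tilt 0.68
shift in tool axes [-0.0001 -0.0044  0.0063]
rotvec deg [ 0.67 -0.13  0.07]
```

```bash
python3 -m jog '[[[0,-0.005,0.006,0.7,-0.1,0],[0,0,0,0.2,0,0],[0,0,0,0,0,0]]]'
python3 -c "
from h import *
delta([.535,.203,.077],12.5)"
```

```text
clock: 4.97
eef_pos: [0.5351, 0.2032, 0.0786]
tool_rot: [0.625, 0.78, -0.001, -0.001]
ft_force: [-0.9, 1.0, -0.4]
grip_width: 0.0603
t 4.97 pos [0.5351 0.2032 0.0786] F [-0.86  0.95 -0.4 ] w 0.0603 yawY 12.6 tilt 0.14
shift in tool axes [-0.0002 -0.0001  0.0016]
rotvec deg [-0.13 -0.05  0.08]
```

```bash
python3 -m jog '[[[0,0,0.001,-0.1,0,0],[0,0,0,0,0,0],[0,0,0,0,0,0],[0,0,0,0,0,0],[0,0,0,0,0,0],[0,0,0,0,0,0]]]' 0.01
python3 -c "
from h import *
delta([.535,.203,.14],12.5)"
```

```text
clock: 5.72
eef_pos: [0.5351, 0.2033, 0.0779]
tool_rot: [0.625, 0.78, 0.0, -0.0]
ft_force: [-1.7, 0.0, 0.7]
grip_width: 0.0227
t 5.72 pos [0.5351 0.2033 0.0779] F [-1.67  0.04  0.7 ] w 0.0227 yawY 12.6 tilt 0.05
shift in tool axes [-0.0002 -0.0002 -0.0621]
rotvec deg [-0.01 -0.05  0.08]
```

```bash
python3 -m jog '[[[0,0,-0.02,0,0,0],[0,0,-0.03,0,0,0],[0,0,-0.03,0,0,0],[0,0,-0.005,0,0,10.2],[0,0,0,0,0,10.2],[0,0,0,0,0,10.2],[0,0,0,0,0,0]]]'
python3 -c "
from h import *
delta([.5485,.0126,.16],-18)"
```

```text
clock: 6.6
eef_pos: [0.5334, 0.2026, 0.161]
tool_rot: [0.814, 0.581, -0.003, -0.001]
ft_force: [0.2, 0.6, -2.9]
grip_width: 0.0226
t 6.60 pos [0.5334 0.2026 0.161 ] F [ 0.15  0.62 -2.85] w 0.0226 yawY -18.9 tilt 0.41
shift in tool axes [-0.1749  0.0758  0.0012]
rotvec deg [-0.36  0.21 -0.89]
```

```bash
python3 -m jog '[[[-0.035,0.015,0,-0.3,0.2,-0.9],[-0.035,0.015,0,0,0,0],[-0.035,0.015,0,0,0,0],[-0.035,0.015,0,0,0,0],[-0.03,0.013,0,0,0,0],[0,0,0,0,0,0],[0,0,0,0,0,0],[0,0,0,0,0,0]]]'
python3 -c "
from h import *
delta([.5485,.0126,.16],-18)"
```

```text
clock: 7.6
eef_pos: [0.5501, 0.0148, 0.1573]
tool_rot: [0.801, 0.598, -0.002, -0.002]
ft_force: [0.8, 0.1, -3.6]
grip_width: 0.0229
t 7.60 pos [0.5501 0.0148 0.1573] F [ 0.76  0.11 -3.57] w 0.0229 yawY -16.5 tilt 0.36
shift in tool axes [-0.0026 -0.0009 -0.0027]
rotvec deg [-0.35  0.08  1.52]
```

```bash
python3 -m jog '[[[-0.003,-0.001,0.005,-0.3,0,1.4],[0,0,0.01,0,0,0],[0,0,0,0,0,0],[0,0,0,0,0,0]]]'
python3 - <<'E'
from h import *
delta([.5485,.0126,.14],-18)
s=cam('scene');w=cam('wrist');delta([.5485,.0126,.14],-18)
o=bot.get_obs();e=np.array(o['eef_pos']);m=R.from_quat(o['tool_rot']).as_matrix()
tip=e+m[:,2]*.069;col=e+m[:,2]*.009
for c in(s,w):print(proj(c,[tip,col,e,[.5525,.0237,.06]]).round(1).tolist())
f=lambda c,x0,y0:cv2.resize(cv2.cvtColor(c['pixels'],cv2.COLOR_RGB2BGR)[y0:y0+100,x0:x0+80],(400,500),interpolation=cv2.INTER_CUBIC)
p=proj(s,[tip])[0];q=proj(w,[tip])[0];a=[int(p[0]-40),int(p[1]-60)];b=[int(q[0]-40),int(q[1]-50)];b[1]=max(0,min(b[1],284));print(a,b)
cv2.imwrite('pics/i1.png',np.hstack([f(s,*a),f(w,*b)]))
E
```

```text
clock: 8.1
eef_pos: [0.5475, 0.0144, 0.1407]
tool_rot: [0.808, 0.59, -0.001, -0.0]
ft_force: [0.2, 0.6, -2.3]
grip_width: 0.0226
t 8.10 pos [0.5475 0.0144 0.1407] F [ 0.17  0.59 -2.26] w 0.0226 yawY -17.7 tilt 0.13
shift in tool axes [-0.0014  0.0015  0.0007]
rotvec deg [-0.1   0.09  0.29]
t 8.20 pos [0.5475 0.0142 0.1407] F [ 0.47  0.74 -2.87] w 0.0226 yawY -17.7 tilt 0.13
shift in tool axes [-0.0012  0.0014  0.0007]
rotvec deg [-0.1   0.09  0.27]
[[228.5, 181.5], [227.7, 165.5], [227.6, 163.0], [231.9, 186.4]]
[[250.0, 197.8], [250.0, 224.5], [250.0, 229.9], [252.1, 183.4]]
[188, 121] [210, 147]
```

View pics/i1.png

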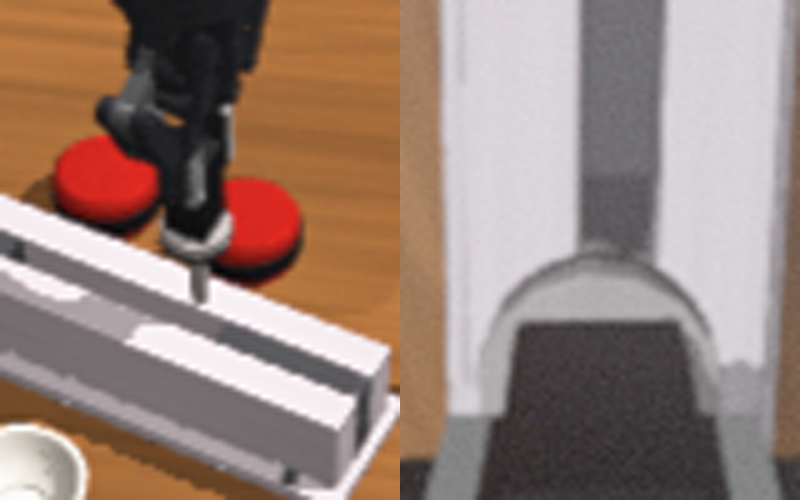

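```bash
python3 - <<'E'
from h import *
c=cam('wrist');o=bot.get_obs();e=np.array(o['eef_pos']);m=R.from_quat(o['tool_rot']).as_matrix()
g=c['pixels'][:,:,1].astype(int)
for r in(150,160,170,185,190,194):
    d=np.diff(cv2.GaussianBlur(g[r-1:r+2].mean(0).astype(np.float32)[None],(1,1),0)[0]);L=236+d[236:252].argmin();H=255+d[255:272].argmax()
    P=onz(c,[[L+.5,r],[H+.5,r]],.06);print(r,L+.5,H+.5,((P-e)@m)[:,:2].round(4).tolist(),P[:,:2].mean(0).round(4))
    # outer rail edges
P=onz(c,[[218.8,180],[286,165]],.06);print(((P-e)@m).round(4))
print('slit end',((onz(c,[[253.5,147+35]],.06)-e)@m).round(4), 'collar',((onz(c,[[249.8,200]],e[2]-.009)-e)@m).round(4))
s=cam('scene');print('tip from scene at y-plane',onz(s,[[188+40,121+60.4]],.0715),e+m[:,2]*.069)
delta([.5485,.0126,.14],-18)
E
```

```text
150 245.5 262.5 [[0.0425, -0.0041], [0.0425, 0.0116]] [0.564  0.0534]
160 245.5 261.5 [[0.0332, -0.0041], [0.0332, 0.0108]] [0.5607 0.0447]
170 245.5 261.5 [[0.0237, -0.0042], [0.0237, 0.0109]] [0.5579 0.0356]
185 244.5 260.5 [[0.009, -0.0053], [0.009, 0.0101]] [0.5525 0.0219]
190 244.5 260.5 [[0.004, -0.0053], [0.004, 0.0101]] [0.551  0.0172]
194 244.5 260.5 [[-0.0, -0.0053], [-0.0, 0.0102]] [0.5498 0.0133]
[[ 0.014  -0.0297  0.0809]
 [ 0.0285  0.0338  0.0808]]
slit end [[0.012  0.0034 0.0809]] collar [[ 0.0183 -0.0001  0.009 ]]
tip from scene at y-plane [[0.54712305 0.01285548 0.0715    ]] [0.54749309 0.01409124 0.07188044]
t 8.30 pos [0.5477 0.0141 0.141 ] F [ 0.88 -0.08 -2.29] w 0.0224 yawY -17.7 tilt 0.11
shift in tool axes [-0.0012  0.0012  0.001 ]
rotvec deg [-0.07  0.08  0.26]
```

```bash
python3 -m jog '[[[-0.001,0.002,0,0,0,0.7],[0,0,0.005,0,0,0],[0,0,0,0,0,0],[0,0,0,0,0,0]]]'
python3 - <<'E'
from h import *
delta([.5495,.0128,.12],-18.5)
E
```

```text
clock: 8.8
eef_pos: [0.5497, 0.0122, 0.1359]
tool_rot: [0.812, 0.584, -0.001, 0.0]
ft_force: [-0.2, 0.4, -2.7]
grip_width: 0.0226
t 8.80 pos [0.5497 0.0122 0.1359] F [-0.21  0.4  -2.72] w 0.0226 yawY -18.5 tilt 0.07
shift in tool axes [ 0.0005 -0.0004  0.0159]
rotvec deg [-0.03  0.07 -0.01]
```

```bash
python3 -m jog '[[[0,0,0.005,0,0,0],[0,0,0.005,0,0,0],[0,0,0.005,0,0,0],[0,0,0,0,0,0],[0,0,0,0,0,0]]]'
python3 - <<'E'
from h import *
delta([.5497,.0122,.10],-18.5)
E
```

```text
clock: 9.43
eef_pos: [0.5494, 0.0123, 0.1195]
tool_rot: [0.812, 0.584, -0.001, -0.0]
ft_force: [0.4, -0.4, -1.9]
grip_width: 0.0228
t 9.43 pos [0.5494 0.0123 0.1195] F [ 0.43 -0.43 -1.94] w 0.0228 yawY -18.5 tilt 0.11
shift in tool axes [0.0001 0.0003 0.0195]
rotvec deg [-0.07  0.08 -0.01]
```

```bash
python3 -m jog '[[[0,0,0.005,0,0,0],[0,0,0.005,0,0,0],[0,0,0.005,0,0,0],[0,0,0.003,0,0,0],[0,0,0,0,0,0],[0,0,0,0,0,0]]]'
python3 - <<'E'
from h import *
delta([.5497,.0122,.09],-18.5)
E
```

```text
clock: 10.18
eef_pos: [0.5495, 0.0122, 0.1002]
tool_rot: [0.812, 0.584, -0.001, -0.0]
ft_force: [-0.6, 0.3, -1.2]
grip_width: 0.0229
t 10.18 pos [0.5495 0.0122 0.1002] F [-0.63  0.29 -1.18] w 0.0229 yawY -18.5 tilt 0.11
shift in tool axes [0.0001 0.0003 0.0102]
rotvec deg [-0.07  0.08 -0.01]
```

```bash
python3 -m jog '[[[0,0,0.004,0,0,0],[0,0,0.004,0,0,0],[0,0,0.003,0,0,0],[0,0,0,0,0,0],[0,0,0,0,0,0]]]'
python3 - <<'E'
from h import *
delta([.5497,.0122,.088],-18.5)
E
```

```text
clock: 10.8
eef_pos: [0.55, 0.0123, 0.0901]
tool_rot: [0.812, 0.584, -0.0, 0.0]
ft_force: [-1.5, -0.1, 2.4]
grip_width: 0.0228
t 10.80 pos [0.55   0.0123 0.0901] F [-1.54 -0.09  2.39] w 0.0228 yawY -18.5 tilt 0.05
shift in tool axes [-0.0002 -0.0003  0.0021]
rotvec deg [ 0.04  0.03 -0.  ]
```

```bash
python3 -m jog '[[[-0.001,0,0.002,0,0,0],[-0.0015,0,0,0,0,0],[-0.0015,0,0,0,0,0],[-0.0015,0,0,0,0,0],[-0.0015,0,0,0,0,0],[-0.0015,0,0,0,0,0]]]'
cat > d.py <<'E'
from h import *
o=bot.get_obs();e=np.array(o['eef_pos']);a=np.radians(71.5);u=np.array([np.cos(a),np.sin(a)]);n=np.array([u[1],-u[0]]);d=e[:2]-[.5337,-.0352]
F=np.array(o['ft_force']);print('t %.2f along %.1f across %.1f z %.1f mm; F along %.1f across %.1f z %.1f'%(o['clock'],d@u*1e3,d@n*1e3,e[2]*1e3,F[:2]@u,F[:2]@n,F[2]))
m=R.from_quat(o['tool_rot']).as_matrix();print('tilt',np.degrees((R.from_matrix(m.T)*R.from_matrix(np.c_[[u[0],u[1],0],[n[0],n[1],0],[0,0,-1]])).as_rotvec()).round(2))
E
python3 d.py
```

```text
clock: 11.55
eef_pos: [0.5493, 0.0065, 0.0893]
tool_rot: [0.811, 0.585, 0.004, -0.0]
ft_force: [0.2, 2.2, 2.0]
grip_width: 0.0226
t 11.55 along 44.5 across 1.6 z 89.3 mm; F along 2.2 across -0.5 z 2.0
tilt [ 0.2  -0.36  0.09]
```

```bash
python3 -m jog '[[[-0.0015,-0.0008,0.001,0.2,-0.3,0],[-0.0015,-0.0004,0,0,0,0],[-0.0015,0,0,0,0,0],[-0.0015,0,0,0,0,0]]]'; python3 d.py
```

```text
clock: 12.05
eef_pos: [0.5473, 0.0008, 0.0887]
tool_rot: [0.811, 0.585, 0.001, 0.0]
ft_force: [0.8, 1.9, 1.6]
grip_width: 0.0228
t 12.05 along 38.4 across 1.5 z 88.7 mm; F along 2.1 across 0.1 z 1.6
tilt [ 0.11 -0.09  0.09]
```

```bash
python3 -m jog '[[[-0.0013,-0.0006,0.0005,0,0,0],[-0.0013,-0.0003,0,0,0,0],[-0.0013,0,0,0,0,0]]]'; python3 d.py
```

```text
clock: 12.42
eef_pos: [0.5433, -0.0055, 0.0871]
tool_rot: [0.812, 0.584, -0.002, 0.002]
ft_force: [0.1, 0.0, -2.5]
grip_width: 0.0229
t 12.43 along 31.2 across -0.3 z 87.1 mm; F along 0.1 across 0.1 z -2.5
tilt [0.02 0.29 0.  ]
```

```bash
python3 -m jog '[[[-0.0013,-0.0003,0,0,0,0],[-0.0013,-0.0002,0,0,0,0],[-0.0013,0,0,0,0,0]]]'; python3 d.py
```

```text
clock: 12.8
eef_pos: [0.5405, -0.0093, 0.0857]
tool_rot: [0.812, 0.584, -0.003, 0.001]
ft_force: [0.6, 1.6, -1.9]
grip_width: 0.0227
t 12.80 along 26.7 across -1.8 z 85.7 mm; F along 1.7 across 0.1 z -1.9
tilt [-0.14  0.3  -0.01]
```

Fz fell from about +1.6 N to −2.5 N, which is the plunger's hanging weight, so the pin dropped near y = 31 mm. I sent one extra short call and it is now near the far wall of the groove, still hanging. I'll back off 2 mm and push it down.

```bash
python3 -m jog '[[[0.002,0.0012,0,-0.1,0.3,0],[0,0,0.001,0,0,0],[0,0,0,0,0,0]]]'; python3 d.py
```

```text
clock: 13.18
eef_pos: [0.5416, -0.0078, 0.0842]
tool_rot: [0.812, 0.584, -0.001, -0.001]
ft_force: [0.1, -0.3, -1.8]
grip_width: 0.0228
t 13.18 along 28.5 across -1.2 z 84.2 mm; F along -0.2 across 0.2 z -1.8
tilt [-0.12  0.03 -0.01]
```

```bash
python3 -m jog '[[[0,0.0005,0.002,0,0,0],[0,0,0.0015,0,0,0],[0,0,0.001,0,0,0],[0,0,0,0,0,0]]]'; python3 d.py
```

```text
clock: 13.68
eef_pos: [0.5421, -0.0079, 0.0799]
tool_rot: [0.812, 0.584, -0.001, -0.001]
ft_force: [-2.0, -1.2, 1.1]
grip_width: 0.0227
t 13.68 along 28.5 across -0.7 z 79.9 mm; F along -1.8 across -1.5 z 1.1
tilt [-0.11  0.04 -0.  ]
```

```bash
python3 -m jog '[[[0.0003,0,0.001,-0.1,0,0],[0,0,0,0,0,0],[0,0,0,0,0,0]]]'; python3 d.py; python3 -m jog '[[[0,0,0,0,0,0],[0,0,0,0,0,0],[0,0,0,0,0,0],[0,0,0,0,0,0]]]' 0.055; python3 d.py
```

```text
clock: 14.05
eef_pos: [0.5421, -0.0079, 0.0797]
tool_rot: [0.812, 0.584, -0.0, 0.001]
ft_force: [-1.2, -0.0, 0.9]
grip_width: 0.0225
t 14.05 along 28.6 across -0.8 z 79.7 mm; F along -0.4 across -1.1 z 0.9
tilt [ 0.03  0.06 -0.01]
clock: 14.55
eef_pos: [0.5431, -0.0077, 0.0795]
tool_rot: [0.812, 0.584, 0.001, 0.001]
ft_force: [0.0, 0.2, 0.1]
grip_width: 0.0549
t 14.55 along 29.1 across 0.2 z 79.5 mm; F along 0.2 across -0.0 z 0.1
tilt [ 0.12  0.   -0.01]
```

Released. Rising straight up, then checking by camera.

```bash
python3 -m jog '[[[0,0,-0.01,0,0,0],[0,0,-0.015,0,0,0],[0,0,-0.02,0,0,0],[0,0,-0.04,0,0,0],[0,0,-0.05,0,0,0],[0,0,-0.05,0,0,0],[0,0,0,0,0,0],[0,0,0,0,0,0]]]'
python3 - <<'E'
from h import *
s=cam('scene');w=cam('wrist');save(s,'s9.png')
for c,h in((s,0),(w,0)): print(proj(c,[[.5427,-.0079,.06],[.5427,-.0079,.123]]).round(1).tolist())
q=[int(v) for v in proj(w,[[.5427,-.0079,.09]])[0]];p=[int(v) for v in proj(s,[[.5427,-.0079,.09]])[0]];print(p,q)
f=lambda c,x0,y0:cv2.resize(cv2.cvtColor(c['pixels'],cv2.COLOR_RGB2BGR)[y0:y0+100,x0:x0+80],(400,500),interpolation=cv2.INTER_CUBIC)
cv2.imwrite('pics/e1.png',np.hstack([f(s,p[0]-40,p[1]-50),f(w,q[0]-40,max(0,q[1]-50))]))
E
```

```text
clock: 15.55
eef_pos: [0.543, -0.0075, 0.2778]
tool_rot: [0.812, 0.584, 0.003, 0.003]
ft_force: [0.1, 0.0, -0.6]
grip_width: 0.055
[[220.6, 182.1], [219.4, 165.5]]
[[248.3, 166.4], [248.4, 176.6]]
[220, 174] [248, 170]
```

View pics/e1.png

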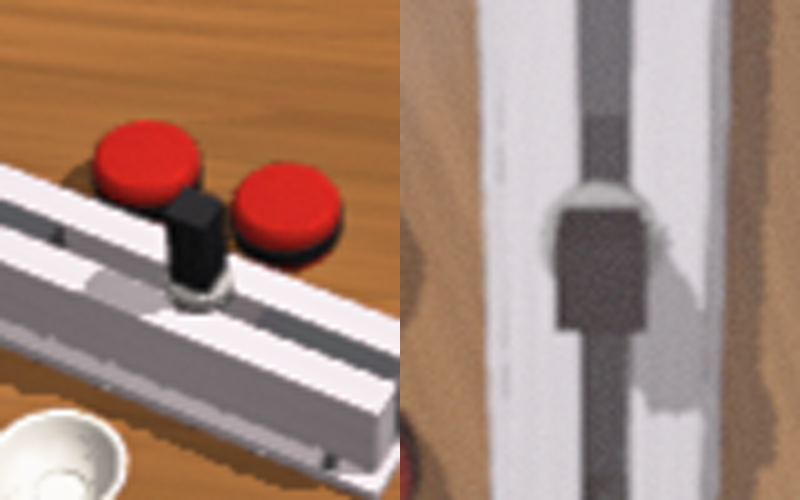

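Both views show the plunger upright with its collar flush on the rail and centred on the slit (wrist column 603 of the crop, slit 606). The caps and dish visible in the crops look undisturbed. Handing in.

```bash
python3 -c "
from h import *
print(bot.job_done(), bot.get_obs()['clock'])"
```

```text
the job is handed in; nothing more can be done
the job is handed in; nothing more can be done
```

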